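# Release the photometer's light-tight hood with its two catch buttons

## Task

Open the photometer's black hood: press its two orange catch buttons together, one under each fingertip, and hold both down until the hood has sprung all the way up by itself, then let go and draw the hand clear. Do not push or pull the hood, keep off the keypad, and leave the glassware and other things about it where they stand.

Things in the scene. Friction and masses are not known exactly. Their poses are not given: they have to be found in the camera images.
- photometer: cream bench photometer, fixed; 300 mm deep (its x), 400 mm wide (its y), flat top deck 100 mm above the table; origin at the centre of its underside, x to its rear, y to its left as seen from the robot, z up. Its front (towards -x) faces the robot. At the rear left a lamp house stands 24 mm above the deck, its paper strip 50 mm; the hood lies right of the middle; the keypad and display are on the right.
- cap_left: left round orange catch button, 28 mm across, standing 14 mm above the deck; origin at the centre of its top face (moves down as it is pressed), z up, x and y as the photometer's. It lies on the deck in front of the hood, 27 mm of bare deck between its rim and the hood's front edge.
- cap_right: right round orange catch button, the same; its centre is 64 mm from the left one's, along the photometer's y axis. Nothing stands between the two buttons.
- latch_left (a joint): travel of the left button: 0 up, 0.008 m fully down, where it meets a hard stop. Its spring takes 2 N to start it and 5 N fully down (10 N for the pair). It draws its bolt out of the hood from 4 mm on, and springs back when let go.
- latch_right (a joint): travel of the right button, the same
- hood (a joint): angle of the hood: 0 shut, 1.15 rad fully up against its stop. It is held by both bolts, so one button alone frees nothing. With both drawn its own damped spring raises it slowly, in about 4 to 6 s, and keeps it up. If the buttons are let go too soon it is caught by a safety notch at about 0.3 rad; pressing both again frees it.
- hood_shell: the black light-tight hood, 142 mm deep, 154 mm wide, its top 24 mm above the deck when shut; origin at the centre of its top face, x to its rear; hinged along its rear edge, 71 mm behind and 20 mm below the origin, so that its front edge swings up and away from the robot and the buttons
- keypad: grey keypad plate with white keys, 78 x 66 mm, top 8 mm above the deck, right of the buttons; its near edge is 47 mm from the right button's centre; origin at the centre of its underside
- cuvette_stand_mid (a point): blue cuvette stand, 30 x 86 mm, with four clear cells, 50 mm high in all, on the photometer's deck, to the left of the buttons; this point is at its centre, half-way up. Loose: leave it alone.
- tube_rack_mid (a point): aluminium test-tube rack, 200 x 84 mm, stoppered tubes up to 120 mm high, on the table at the photometer's right; this point is at its centre, half-way up. Loose: leave it alone.
- bottle_big_mid (a point): amber bottle with black cap, 62 mm across, 135 mm high, on the table beside the photometer; this point is at its centre, half-way up. Loose: leave it alone.
- bottle_small_mid (a point): small amber bottle with white cap, 48 mm across, 95 mm high, on the table beside the photometer; this point is at its centre, half-way up. Loose: leave it alone.
- tub_mid (a point): white plastic tub, 80 mm across, 70 mm high, on the table beside the photometer; this point is at its centre, half-way up. Loose: leave it alone.
- calculator_mid (a point): black pocket calculator, 140 x 78 x 12 mm, flat on the table, at the photometer's left; this point is at its centre, half-way up. Loose: leave it alone.
- marker_mid (a point): white and blue marker pen, 138 mm long, 12 mm thick, lying on the table in front of the photometer; this point is at its centre, half-way up. Loose: leave it alone.

How it is judged:
On the way, in this order (a step that is already met when the one before it is completed fails the run):
1. both catch buttons are held down at once, each by a fingertip (value of joint each of latch_left, latch_right above 0.0035 m and contact force between the fingers and cap_left above 0.5 N and contact force between the fingers and cap_right above 0.5 N), for 0.2 s.
2. the hood has sprung up (over 1.0 rad) while both buttons are still held down (value of joint each of latch_left, latch_right above 0.0035 m and value of joint hood above 1 rad), for 0.1 s.
At the end, for the whole second after the job is handed in: The hood stands up against its stop (over 1.05 rad) and is at rest, both catch buttons have sprung back up (within 1.5 mm), and every loose thing is within 20 mm of where it stood (value of joint hood above 1.05 rad and velocity of joint hood below 0.05 rad/s and value of joint each of latch_left, latch_right below 0.0015 m and distance of each of cuvette_stand_mid, tube_rack_mid, bottle_big_mid, bottle_small_mid, tub_mid, calculator_mid, marker_mid from where it was at the start of the episode below 0.02 m); the robot touches nothing.
It fails at once if the hood is pushed, pulled or held back by the robot (more than 4 N) (contact force between any of the fingers, the arm and hood_shell above 4 N).
It fails at once if the keypad is pressed (more than 2 N) (contact force between any of the fingers, the arm and keypad above 2 N).
It fails at once if a loose thing is knocked, lifted or carried (moved more than 20 mm) (distance of any of cuvette_stand_mid, tube_rack_mid, bottle_big_mid, bottle_small_mid, tub_mid, calculator_mid, marker_mid from where it was at the start of the episode above 0.02 m).
It also fails if it takes over 45 s, if anything falls off the work surface, if the arm or the gripper's body presses on something with over 40 N, if the wrist force passes 120 N, or if a joint passes its speed limit or range.

## Robot

A 7-joint arm with a two-finger parallel gripper is mounted at the origin on the work surface. World frame = base frame: x ahead of the robot, y to its left, z up, the work surface at z = 0. Lengths are in m, angles in rad, forces in N, time in s.
With the tool pointing down it reaches from about 0.425 to 0.875 m from the base axis. Payload 8.4 kg.
Tool frame: the origin (TCP) lies at the very end of the fingers, on their centre line; the grasp point (between the pads) lies 19 mm behind it; z points along the fingers, y is the direction in which the jaws open and shut (so a half turn about z gives the same grasp; the last joint's range is limited). The gripper opens to 85 mm and grips with 20 to 120 N. Pads are 22 mm wide; open, the fingers measure 114 mm over their backs; the gripper's body (76 mm by 85 mm) begins 54 mm behind the grasp point. The pads swing forward as they close: fully open they stand 13 mm farther back than shut.
Start: joints at [1.071, 0.333, 0.04, 1.465, -0.013, 1.343, -0.059], TCP at [0.254, -0.598, 0.231] pointing down, gripper open.
Joint ranges: [-2.58, 2.58], [-0.38, 2.09], [-1.3, 1.39], [0.25, 2.4], [-1.5, 4.64], [0.08, 2.09], [-2.65, 2.65]. Speed limits (rad/s): [2.22, 2.22, 2.79, 2.79, 3.14, 3.14, 3.14].

## Interface

Orientations are given as [roll, pitch, yaw] about the fixed x, y, z axes, in that order (R = Rz(yaw) Ry(pitch) Rx(roll)).
In Python, from station import sense, grab_frame, camera_info, hand_in gives the robot as it stands.
- The arm moves only by the tool carry_out, never from a script. Its argument "targets" is a list of rows, each a list of 4 numbers: the shift along the tool's x, y, z in m, then the turn about the tool's z in rad. A call has exactly 10 rows; each row shifts and turns the commanded pose from where the row before left it, along the tool's axes as they then stand; what a row does not reach is not made up. A row lasts 1/8 s, in which the tool goes at most 62.5 mm and 10.7 degrees, less where a joint would pass 70% of its speed; a pose out of reach is approached as far as the arm can. A call is refused whole if a number of a shift passes 0.0625 or a number of a turn 0.188, either way. A call with a gripper value outside its range is refused whole. "hand" is the opening, from -1 (shut) to 1 (fully open), so that 0 is half open, set as the call begins (left out, the last holds). The fingers move at their own pace and stop on an object; the grip force is fixed at half the most. Time passes only in rows, so rows that do not move let the fingers close, or fill a call up. It gives the time, the measured TCP pose, the force and the opening at its end, in the units of the state.
- sense(): the state, without advancing time (a new reading comes with each control period).
- grab_frame(name): name is "scene" or "top" or "wrist"; returns the picture (400x640x3 uint8, red, green, blue); there is no depth.
- camera_info(name): a dict with "K" (3x3 intrinsics, pixels), "cam_to_world" (4x4, takes a point from camera to world coordinates). Camera axes: x right, y down, z forward; pixel columns grow to the right and rows downward; lengths in m; the calibration is good to about 2 mm. A picture is of the moment at which its call begins: read the wrist's pose just before it. camera_info takes no time and is no camera call; for the wrist camera it gives the pose at the moment of the call.
- hand_in(): hands the job in, once; it reports no verdict.
The state is a dict: "clock": time; "joint_pos": joint angles; "joint_vel": joint speeds; "joint_torque": joint torques, N m; "tool_pos": TCP position; "ee_rot": TCP orientation; "ft_force": force on the tool from outside, world axes, zero at the start; "torque": the same for the moment, N m; "grip_width": opening from 0.0 (shut) to 1.0 (fully open).
Only numpy, scipy, OpenCV 4.12 (cv2) and the standard library are available. Lean on these libraries where they do the work, as an engineer would, in place of code of your own. Each camera call takes 0.05 s, during which the arm holds its last target. There are 200 camera calls.

## Working session

There is one attempt and no reset: what is moved stays moved. The work goes in short steps, Python scripts to look and compute and a tool call to move; the robot and the scene stay as the last step left them, time stands still between calls to the robot, and variables do not carry over. Pictures are saved under pics/ and viewed, about 8 in all and at most 12, crops included, and the job is handed in when it is done.

Besides the shell and the picture viewer there is one more tool, called after "Call:" by a JSON object that holds its "op" and its "data", one argument or row to a line. carry_out: Moves the arm, as the interface text tells. Its arguments: {"type":"object","properties":{"targets":{"type":"array","items":{"type":"array","items":{"type":"number"}}},"hand":{"type":"number"}},"required":["targets"]}

```bash
mkdir -p pics; python3 - <<'E'
from station import *
import cv2
print(sense())
for n in("scene","top"):
    f=grab_frame(n); cv2.imwrite(f"pics/{n}0.png",f[:,:,::-1]); c=camera_info(n); print(n,c)
E
```

```text
{'clock': 0.0, 'joint_pos': array([ 1.07080215,  0.33392458,  0.03984268,  1.46630193, -0.01340842,
        1.34328235, -0.05848256]), 'joint_vel': array([-0.00038505, -0.00118148,  0.00039506,  0.00073714,  0.00078122,
       -0.00057619, -0.00115527]), 'joint_torque': array([-2.17335873e-03, -6.58543396e+01,  1.36444353e+00, -4.05568314e+01,
        1.67267845e-02,  1.23706117e-02, -2.65554985e-05]), 'tool_pos': array([ 0.25340887, -0.59806242,  0.23039698]), 'ee_rot': array([-3.13994477e+00,  9.41026747e-05,  4.00821569e-01]), 'ft_force': array([-0.08567585,  0.28301948, -0.67823172]), 'torque': array([ 0.03666014, -0.02334332, -0.0093458 ]), 'grip_width': 0.9983571583262316}
scene {'K': array([[392.1308405 ,   0.        , 321.74304373],
       [  0.        , 392.1308405 , 203.82355218],
       [  0.        ,   0.        ,   1.        ]]), 'cam_to_world': array([[ 0.47248855,  0.51726668, -0.71357533,  1.57251322],
       [ 0.8812929 , -0.2853767 ,  0.37667355, -0.49326356],
       [-0.0087971 , -0.80684281, -0.59070068,  0.91699407],
       [ 0.        ,  0.        ,  0.        ,  1.        ]])}
top {'K': array([[400.27005995,   0.        , 321.67667939],
       [  0.        , 400.27005995, 201.51859563],
       [  0.        ,   0.        ,   1.        ]]), 'cam_to_world': array([[ 0.00464072, -0.97710807,  0.21269295,  0.3515445 ],
       [-0.99998073, -0.00541149, -0.00304186, -0.01297396],
       [ 0.00412321, -0.21267474, -0.97711435,  1.18639231],
       [ 0.        ,  0.        ,  0.        ,  1.        ]])}
```

View pics/top0.png

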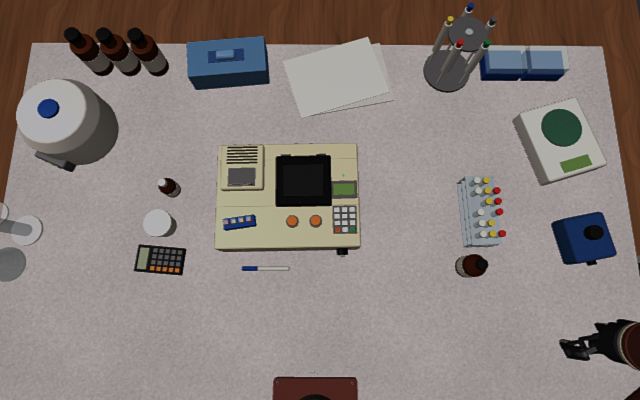

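View pics/scene0.png

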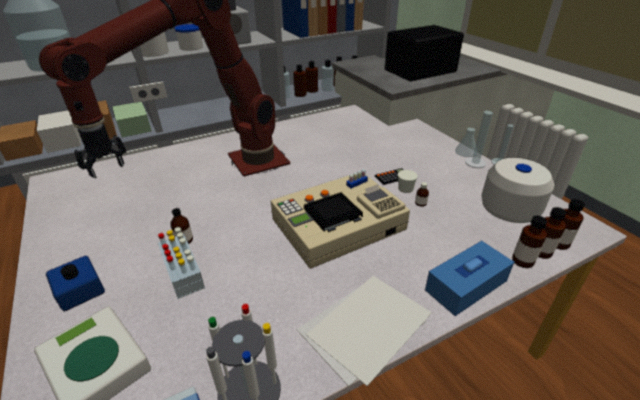

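The top view shows the buttons at about (292,221) and (315,221). The stand is on their left, the keypad on their right, and the rack and bottle at about (482,212) and (472,265).

```bash
cat > h.py <<'E'
from station import *
import cv2, numpy as np
def ray(n,uv,z,c=None):
    c=c or camera_info(n); T=c["cam_to_world"]
    d=T[:3,:3]@np.linalg.solve(c["K"],[uv[0],uv[1],1]); o=T[:3,3]
    return o+d*(z-o[2])/d[2]
def orange(f,box=None):
    h=cv2.cvtColor(f,cv2.COLOR_RGB2HSV); m=cv2.inRange(h,(4,140,90),(16,255,255))
    n,l,s,c=cv2.connectedComponentsWithStats(m)
    return [(c[i],s[i]) for i in range(1,n) if s[i,4]>25]
E
python3 - <<'E'
from h import *
for n in("top","scene"):
    f=cv2.imread(f"pics/{n}0.png")[:,:,::-1].copy()
    for c,s in orange(f): print(n,c.round(1),s,ray(n,c,.112).round(4))
for uv in [(216,248),(360,248)]: print(ray("top",uv,.1 if uv[1]<240 else 0.05))
E
```

```text
top [50.3 21.2] [ 43   0  19  42 284] [1.1411 0.8103 0.112 ]
top [92.4 13.2] [ 90   0   7  36 100] [1.1698 0.6862 0.112 ]
top [163.9  23.2] [156   0  19  43 441] [1.1367 0.4653 0.112 ]
top [204.1  14.6] [201   0   7  40 138] [1.1676 0.3454 0.112 ]
top [276.2  23.9] [269   0  16  44 484] [1.1371 0.1244 0.112 ]
top [306.4  26.5] [299   0  15  44 348] [1.1289 0.0324 0.112 ]
top [315.7  15.6] [313   0   6  42 145] [1.1668 0.0047 0.112 ]
top [388.4  23.8] [381   0  15  44 480] [ 1.1399 -0.2167  0.112 ]
top [426.9  15. ] [424   0   7  42 135] [ 1.1714 -0.3356  0.112 ]
top [500.6  25.2] [493   0  16  45 394] [ 1.1377 -0.5585  0.112 ]
top [537.6  14.5] [534   0   9  42 113] [ 1.1759 -0.6756  0.112 ]
top [616.6  58.3] [604   0  26 108 815] [ 1.0285 -0.8957  0.112 ]
top [83.4 21.6] [ 74   4  15  30 153] [1.1404 0.7097 0.112 ]
top [194.2  25.8] [186   4  15  37 315] [1.1288 0.3729 0.112 ]
top [349.2  18.9] [348   4   3  35  49] [ 1.1561 -0.0977  0.112 ]
top [125.1  20.8] [122   6   7  32  46] [1.1443 0.5838 0.112 ]
top [418.7  27.9] [412   6  15  39 326] [ 1.1268 -0.3086  0.112 ]
top [530.8  29
[... 413 characters left out ...]
-0.8674  0.112 ]
top [291.7 220.4] [287 216  10  10  81] [0.5323 0.0648 0.112 ]
top [315.3 220.2] [311 216  10  10  80] [0.5332 0.0007 0.112 ]
scene [103.3 107.9] [ 98 102  11  13  94] [-0.7144 -0.5853  0.112 ]
scene [ 17.1 131.5] [  0 121  36  22 486] [-0.604  -0.9658  0.112 ]
scene [  8.6 241.4] [   0  185   25  142 2010] [ 0.3045 -0.9248  0.112 ]
scene [324.3 192. ] [321 190   8   5  34] [0.5406 0.0624 0.112 ]
scene [308.8 197.3] [305 195   8   6  37] [ 0.5432 -0.0017  0.112 ]
scene [536.6 345.8] [  337   209   303   191 21589] [1.33   0.1926 0.112 ]
scene [  1.  373.5] [  0 363   4  24  56] [ 0.8162 -0.8969  0.112 ]
[0.46259002 0.28201683 0.05      ]
[ 0.46464907 -0.1257853   0.05      ]
```

Call:
{"op": "carry_out", "data": {
  "hand": 0.2,
  "targets": [
    [0.025,-0.0236,-0.005,0],
    [0.025,-0.0236,-0.005,0],
    [0.025,-0.0236,-0.005,0],
    [0.025,-0.0236,-0.005,0],
    [0.025,-0.0236,0,0],
    [0.025,-0.0236,0,0],
    [0.025,-0.0236,0,0],
    [0.025,-0.0236,0,0],
    [0.025,-0.0236,0,0],
    [0.025,-0.0236,0,0]
  ]
}}

```text
clock: 1.35
tool_pos: [0.3918, -0.2824, 0.251]
ee_rot: [-3.141, 0.0, 0.401]
ft_force: [0.1, -0.0, 0.6]
grip_width: 0.595
```

Call:
{"op": "carry_out", "data": {
  "targets": [
    [0.025,-0.0236,0,0],
    [0.025,-0.0236,0,0],
    [0.025,-0.0236,0,0],
    [0.025,-0.0236,0,0],
    [0.025,-0.0236,0,0],
    [0.025,-0.0236,0,0],
    [0.025,-0.0236,0,0],
    [0.025,-0.0236,0,0],
    [0.025,-0.0236,0,0.15],
    [0.025,-0.0236,0,0.15]
  ]
}}

```text
clock: 2.6
tool_pos: [0.5345, 0.0298, 0.2511]
ee_rot: [3.141, 0.0, 0.096]
ft_force: [0.9, 0.5, -0.1]
grip_width: 0.602
```

```bash
python3 - <<'E'
from h import *
s=sense(); c=camera_info("wrist"); f=grab_frame("wrist"); cv2.imwrite("pics/w1.png",f[:,:,::-1])
print(s["clock"],s["tool_pos"],s["ee_rot"],s["ft_force"],s["grip_width"]); print(c)
for p,q in orange(f): print(p.round(1),q,ray("wrist",p,.114,c).round(4))
E
```

```text
2.6 [0.53446044 0.02983044 0.25114768] [3.14146138e+00 3.75332612e-04 9.59619356e-02] [ 0.86794498  0.47771088 -0.10856287] 0.6023559953760743
{'K': array([[300.03439536,   0.        , 318.85040382],
       [  0.        , 300.03439536, 197.43593409],
       [  0.        ,   0.        ,   1.        ]]), 'cam_to_world': array([[ 9.74891591e-02, -9.47847904e-01, -3.03447218e-01,
         6.12510792e-01],
       [-9.95236318e-01, -9.30710564e-02, -2.90249688e-02,
         3.79355568e-02],
       [-7.30897246e-04,  3.04831312e-01, -9.52406078e-01,
         3.94258495e-01],
       [ 0.00000000e+00,  0.00000000e+00,  0.00000000e+00,
         1.00000000e+00]])}
[282.5 181.8] [269 168  28  28 614] [0.5356 0.0658 0.114 ]
[348.  186.2] [335 173  28  28 619] [0.5374 0.0024 0.114 ]
[401.9 211.8] [395 206  15  13 164] [ 0.5163 -0.0544  0.114 ]
[  2.7 225.7] [  0 222   7   8  50] [0.462 0.345 0.114]
[ 14.6 227.2] [ 10 223  10   9  77] [0.4616 0.3333 0.114 ]
[ 28.2 229.6] [ 23 226  11   9  76] [0.4602 0.32   0.114 ]
[ 41.6 231.7] [ 37 228  10   9  76] [0.4592 0.3069 0.114 ]
```

View pics/w1.png

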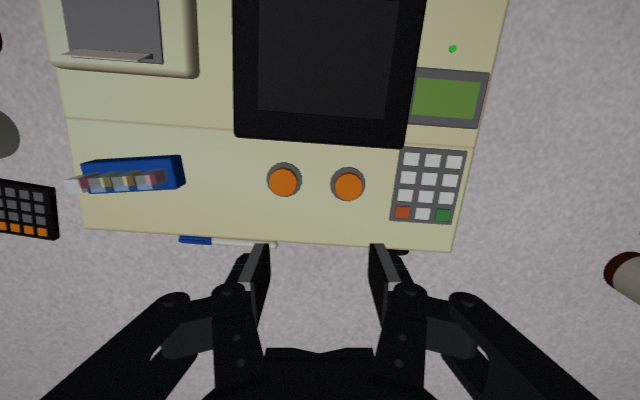

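The wrist view shows the buttons at (282,182) and (348,186), close to the top-camera estimate. The jaws straddle the same line.

Call:
{"op": "carry_out", "data": {
  "hand": 0.28,
  "targets": [
    [0,-0.0037,0,0.076],
    [0,0,0.015,0],
    [0,0,0.015,0],
    [0,0,0.015,0],
    [0,0,0.015,0],
    [0,0,0.015,0],
    [0,0,0.015,0],
    [0,0,0.015,0],
    [0,0,0.015,0],
    [0,0,0,0]
  ]
}}

```text
clock: 3.9
tool_pos: [0.5332, 0.0324, 0.1299]
ee_rot: [-3.141, 0.002, 0.025]
ft_force: [-0.3, 0.5, 0.9]
grip_width: 0.642
```

```bash
python3 - <<'E'
from h import *
s=sense(); c=camera_info("wrist"); f=grab_frame("wrist"); g=grab_frame("top")
cv2.imwrite("pics/w2.png",np.hstack([f[120:,120:520],cv2.resize(g[150:290,220:420],(400,280),interpolation=2)])[:,:,::-1])
print(s["clock"],s["tool_pos"],s["ee_rot"],s["ft_force"],s["grip_width"])
for p,q in orange(f): print(p.round(1),q,ray("wrist",p,.114,c).round(4))
E
```

```text
3.9 [0.53320191 0.03240287 0.12994882] [-3.14139346e+00  2.25265934e-03  2.48794528e-02] [-0.29476472  0.45795337  0.86527128] 0.6417027676230099
[264.6 233.1] [ 240  212   48   47 1512] [0.5382 0.0645 0.114 ]
[370.5 233.5] [ 349  212   47   47 1526] [0.5396 0.0033 0.114 ]
[460.2 267.5] [448 259  26  18 423] [ 0.5187 -0.0524  0.114 ]
```

View pics/w2.png

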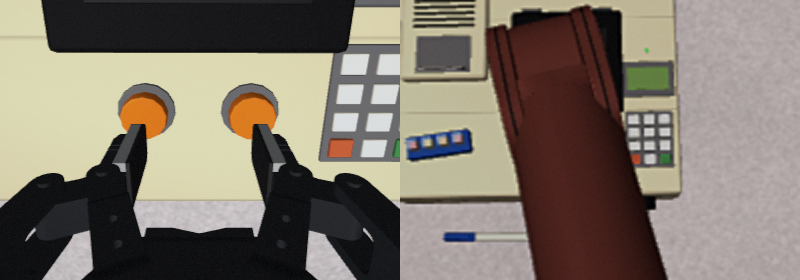

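The crop shows both fingertips over the near halves of the buttons, well clear of the keypad and hood. I'll shift 3 mm forward and descend slowly.

Call:
{"op": "carry_out", "data": {
  "targets": [
    [0.003,0,0.002,0],
    [0,0,0.002,0],
    [0,0,0.002,0],
    [0,0,0.002,0],
    [0,0,0.002,0],
    [0,0,0.002,0],
    [0,0,0.002,0],
    [0,0,0.002,0],
    [0,0,0.002,0],
    [0,0,0,0]
  ]
}}

```text
clock: 5.25
tool_pos: [0.5369, 0.0326, 0.1131]
ee_rot: [-3.141, 0.0, 0.025]
ft_force: [0.2, 1.0, 0.5]
grip_width: 0.637
```

Call:
{"op": "carry_out", "data": {
  "targets": [
    [0,0,0.001,0],
    [0,0,0.001,0],
    [0,0,0.001,0],
    [0,0,0.001,0],
    [0,0,0.001,0],
    [0,0,0.001,0],
    [0,0,0,0],
    [0,0,0,0],
    [0,0,0,0],
    [0,0,0,0]
  ]
}}

```text
clock: 6.5
tool_pos: [0.537, 0.0326, 0.1076]
ee_rot: [3.141, -0.0, 0.025]
ft_force: [-1.9, -0.3, 5.7]
grip_width: 0.643
```

Contact is made at about 2 mm of travel. I'll press 4 mm more.

Call:
{"op": "carry_out", "data": {
  "targets": [
    [0,0,0.001,0],
    [0,0,0.001,0],
    [0,0,0.001,0],
    [0,0,0.001,0],
    [0,0,0,0],
    [0,0,0,0],
    [0,0,0,0],
    [0,0,0,0],
    [0,0,0,0],
    [0,0,0,0]
  ]
}}

```text
clock: 7.75
tool_pos: [0.537, 0.0326, 0.1039]
ee_rot: [3.141, -0.0, 0.025]
ft_force: [-4.2, -0.1, 8.5]
grip_width: 0.642
```

```bash
python3 - <<'E'
from h import *
f=grab_frame("wrist"); g=grab_frame("scene");s=sense();print(s["clock"],s["tool_pos"],s["ft_force"],s["torque"])
cv2.imwrite("pics/w3.png",np.hstack([f[60:360,120:520],cv2.resize(g[130:280,240:440],(400,300),interpolation=2)])[:,:,::-1])
E
```

```text
7.85 [0.53703176 0.03251817 0.10390291] [-3.35529819 -1.1610691   7.73829978] [-0.09515889  0.80216793  0.05115772]
```

View pics/w3.png

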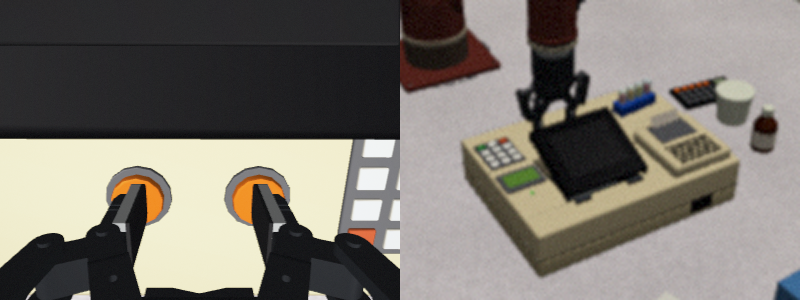

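The hood is rising and both buttons are down. I'll hold.

Call:
{"op": "carry_out", "data": {
  "targets": [
    [0,0,0,0],
    [0,0,0,0],
    [0,0,0,0],
    [0,0,0,0],
    [0,0,0,0],
    [0,0,0,0],
    [0,0,0,0],
    [0,0,0,0],
    [0,0,0,0],
    [0,0,0,0]
  ]
}}

```text
clock: 9.1
tool_pos: [0.537, 0.0326, 0.1039]
ee_rot: [3.141, -0.0, 0.025]
ft_force: [-3.4, -1.5, 6.9]
grip_width: 0.643
```

Call:
{"op": "carry_out", "data": {
  "targets": [
    [0,0,0,0],
    [0,0,0,0],
    [0,0,0,0],
    [0,0,0,0],
    [0,0,0,0],
    [0,0,0,0],
    [0,0,0,0],
    [0,0,0,0],
    [0,0,0,0],
    [0,0,0,0]
  ]
}}

```text
clock: 10.35
tool_pos: [0.537, 0.0326, 0.1039]
ee_rot: [3.141, -0.0, 0.025]
ft_force: [-3.9, -0.3, 8.0]
grip_width: 0.642
```

Call:
{"op": "carry_out", "data": {
  "targets": [
    [0,0,0,0],
    [0,0,0,0],
    [0,0,0,0],
    [0,0,0,0],
    [0,0,0,0],
    [0,0,0,0],
    [0,0,0,0],
    [0,0,0,0],
    [0,0,0,0],
    [0,0,0,0]
  ]
}}

```text
clock: 11.6
tool_pos: [0.537, 0.0325, 0.1039]
ee_rot: [3.141, -0.0, 0.025]
ft_force: [-3.7, -0.2, 7.7]
grip_width: 0.645
```

Call:
{"op": "carry_out", "data": {
  "targets": [
    [0,0,0,0],
    [0,0,0,0],
    [0,0,0,0],
    [0,0,0,0],
    [0,0,0,0],
    [0,0,0,0],
    [0,0,0,0],
    [0,0,0,0],
    [0,0,0,0],
    [0,0,0,0]
  ]
}}

```text
clock: 12.85
tool_pos: [0.537, 0.0325, 0.1039]
ee_rot: [3.141, -0.0, 0.025]
ft_force: [-3.5, -0.4, 7.9]
grip_width: 0.642
```

Call:
{"op": "carry_out", "data": {
  "targets": [
    [0,0,0,0],
    [0,0,0,0],
    [0,0,0,0],
    [0,0,0,0],
    [0,0,0,0],
    [0,0,0,0],
    [0,0,0,0],
    [0,0,0,0],
    [0,0,0,0],
    [0,0,0,0]
  ]
}}

```text
clock: 14.1
tool_pos: [0.5371, 0.0325, 0.1039]
ee_rot: [3.141, -0.0, 0.025]
ft_force: [-3.7, -0.1, 7.9]
grip_width: 0.637
```

```bash
python3 - <<'E'
from h import *
f=grab_frame("wrist"); g=grab_frame("scene");s=sense();print(s["clock"],s["tool_pos"],s["ft_force"],s["torque"])
cv2.imwrite("pics/w4.png",np.hstack([f[60:360,120:520],cv2.resize(g[130:280,240:440],(400,300),interpolation=2)])[:,:,::-1])
E
```

```text
14.2 [0.5370602  0.03254385 0.10392572] [-3.29443252 -0.32776477  8.44106655] [-0.09311776  0.86758355  0.02919959]
```

View pics/w4.png

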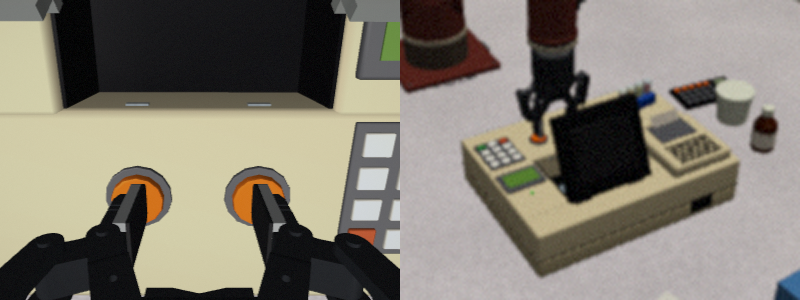

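The hood looks fully up. I'll hold a bit longer and check that it has stopped.

Call:
{"op": "carry_out", "data": {
  "targets": [
    [0,0,0,0],
    [0,0,0,0],
    [0,0,0,0],
    [0,0,0,0],
    [0,0,0,0],
    [0,0,0,0],
    [0,0,0,0],
    [0,0,0,0],
    [0,0,0,0],
    [0,0,0,0]
  ]
}}

```text
clock: 15.45
tool_pos: [0.537, 0.0325, 0.1039]
ee_rot: [3.141, -0.0, 0.025]
ft_force: [-3.3, -0.3, 8.2]
grip_width: 0.639
```

```bash
python3 - <<'E'
from h import *
f=grab_frame("wrist"); g=grab_frame("scene")
n=np.hstack([f[60:360,120:520],cv2.resize(g[130:280,240:440],(400,300),interpolation=2)])[:,:,::-1]
d=cv2.absdiff(cv2.imread("pics/w4.png"),np.ascontiguousarray(n)).max(2)
d=cv2.medianBlur(d,5);print((d[:,:400]>30).sum(),(d[:,400:]>30).sum(),d.max())
E
```

```text
0 0 12
```

The hood is at rest, so I'll retreat up and back.

Call:
{"op": "carry_out", "data": {
  "targets": [
    [0,0,0.0,0],
    [0,0,-0.005,0],
    [0,0,-0.01,0],
    [-0.003,0,-0.015,0],
    [-0.008,0,-0.02,0],
    [-0.01,0,-0.02,0],
    [-0.01,0,-0.02,0],
    [-0.01,0,-0.02,0],
    [-0.01,0,-0.01,0],
    [0,0,0,0]
  ]
}}

```text
clock: 16.8
tool_pos: [0.4858, 0.0312, 0.2244]
ee_rot: [3.141, -0.002, 0.025]
ft_force: [1.0, 0.0, -0.4]
grip_width: 0.646
```

Call:
{"op": "carry_out", "data": {
  "targets": [
    [0,0,0,0],
    [0,0,0,0],
    [0,0,0,0],
    [0,0,0,0],
    [0,0,0,0],
    [0,0,0,0],
    [0,0,0,0],
    [0,0,0,0],
    [0,0,0,0],
    [0,0,0,0]
  ]
}}

```text
clock: 18.05
tool_pos: [0.486, 0.0313, 0.2233]
ee_rot: [-3.142, -0.0, 0.025]
ft_force: [0.0, 0.7, 0.0]
grip_width: 0.64
```

```bash
python3 - <<'E'
from h import *
f=grab_frame("wrist"); g=grab_frame("scene");s=sense();print(s["clock"],s["tool_pos"],s["ft_force"])
cv2.imwrite("pics/w5.png",np.hstack([f[60:360,120:520],cv2.resize(g[130:280,240:440],(400,300),interpolation=2)])[:,:,::-1])
E
```

```text
18.15 [0.48603034 0.03128179 0.22334283] [ 0.4055976  -0.29308687  0.50696412]
```

View pics/w5.png

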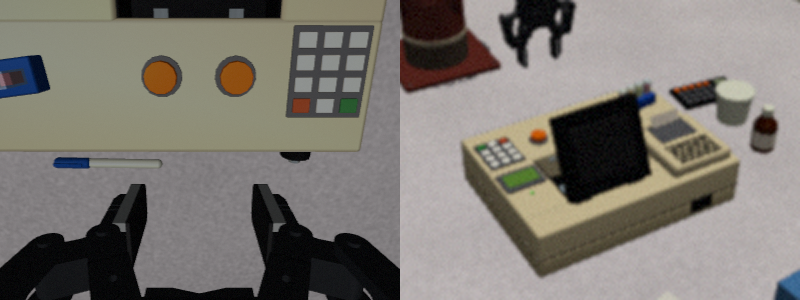

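The hood is up, both buttons have sprung back, the hand is clear, and the stand and marker are where they were.

```bash
python3 -c "
from station import *
print(hand_in())"
```

```text
the job is handed in; nothing more can be done
None
```

The hood is open. I pressed both catch buttons together, one under each fingertip, at about 8 N for the pair and roughly 6 mm of travel estimated from that force. I held them from about 7 s to 15.5 s, then let go and drew the hand up and back. The job was handed in at about 18 s on the robot's clock, and no verdict is given.

**Last checks:**
- **Hood:** it stands up, and two pictures taken 1.3 s apart showed no movement. I judged "fully up" from the pictures, as the hood angle cannot be read directly.
- **Buttons:** both look sprung back up in the wrist picture.
- **Hand:** clear of everything, with the wrist force back to about zero.
- **Loose things:** the cuvette stand, marker, calculator, tub and small bottle look undisturbed. I did not look again at the tube rack or the big bottle; the hand passed about 0.25 m above the table near them on the way in.

**Disagreement:** the first button positions from the top and wrist cameras differed by about 3 mm, so I first aimed between them. During the hold there was also a steady sideways force of about 3.5 N towards the robot. It stayed the same while the hood rose, so I took it as friction on the buttons rather than contact with the hood.

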